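Try the lamp cap of a musical night-light at half turn

ROBOT

A 7-joint arm with a two-finger parallel gripper is mounted at the origin on the work surface. World frame = base frame: x ahead of the robot, y to its left, z up, the work surface at z = 0. Lengths are in m, angles in rad, forces in N, time in s.
With the tool pointing down it reaches from about 0.425 to 0.875 m from the base axis. Payload 4.7 kg.
Tool frame: the origin (TCP) lies between the finger pads; the fingertips stand 14 mm ahead of it and the grasp point (between the pads) lies 5 mm behind it; z points along the fingers, y is the line along which they close (so a half turn about z gives the same grasp; the last joint's range is limited). The gripper opens to 87 mm and grips with 3 to 60 N. Pads are 19 mm wide; open, the fingers measure 117 mm over their backs; the gripper's body (75 mm by 190 mm) begins 51 mm behind the grasp point.
Start: joints at [1.157, 0.321, -0.07, 1.45, 0.023, 1.371, -0.057], TCP at [0.27, -0.591, 0.237] pointing down, gripper open.
Joint ranges: [-2.86, 2.86], [-0.3, 2.09], [-1.38, 1.24], [0.06, 2.45], [-1.56, 4.7], [0.09, 2.05], [-2.69, 2.69]. Speed limits (rad/s): [2.57, 2.57, 3.14, 3.14, 3.14, 3.14, 3.14].

INTERFACE

Orientations are given as a rotation vector (axis times angle).
In Python, from bench import ctrl gives the robot as it stands.
- The arm moves only by the tool step_arm, never from a script. Its argument "commands" is a list of rows, each an object with "travel": the shift along the tool's x, y, z in m, a list of three; "turn": the turn, a rotation vector about the tool's x, y, z in degrees, a list of three. A call has 1 to 5 rows; each row is the pose to reach, as a shift and turn from the pose commanded when the call began, along the tool's axes at that moment; what a row does not reach only later rows make up. A row lasts 1/10 s, in which the tool goes at most 50 mm and 8.59 degrees, less where a joint would pass 70% of its speed; a pose out of reach is approached as far as the arm can. A call with a gripper value outside its range is refused whole. "gripper" is the opening, from 0 (shut) to 1 (fully open), set as the call begins (left out, the last holds). The fingers move at their own pace and stop on an object; "force" is the grip in N (left out, the last holds). Time passes only in rows, so rows that repeat a pose let the fingers close. It gives the time, the measured TCP pose, the force, the opening and the grip force at its end, in the units of the state.
- ctrl.get_state(): the state, without advancing time (a new reading comes with each control period).
- ctrl.get_image(name): name is "scene" or "top" or "wrist"; returns the picture (420x560x3 uint8, red, green, blue); there is no depth.
- ctrl.camera_model(name): a dict with "fx", "fy", "cx", "cy" (pixels), "R" (3x3) and "t" (3): a world point X has camera coordinates R X + t; the wrist camera has in their place "T_tool_cam" (4x4, takes a point from camera to tool coordinates, whose origin is the TCP and whose axes are the flange's). Camera axes: x right, y down, z forward; pixel columns grow to the right and rows downward; lengths in m; the calibration is good to about 2 mm. The wrist camera is an equidistant fisheye: a pixel r from the principal point sees the ray r / f radians off the axis. A picture is of the moment at which its call begins: read the wrist's pose just before it. camera_model takes no time and is no camera call.
- ctrl.close_job(): hands the job in; it is judged then, once.
The state is a dict: "time": time; "joint_positions": joint angles; "qd": joint speeds; "joint_torque": joint torques, N m; "position": TCP position; "tool_rot": TCP orientation; "ft_force": force on the tool from outside, world axes, zero at the start; "torque": the same for the moment, N m; "grip_width": opening from 0.0 (shut) to 1.0 (fully open); "grip_force": force on a finger pad.
Only numpy, scipy, OpenCV 4.12 (cv2) and the standard library are available. Lean on these libraries where they do the work, as an engineer would, in place of code of your own. Each camera call takes 0.05 s, during which the arm holds its last target. There are 200 camera calls.

TASK

Fit the lantern-shaped lamp cap on the white musical box: let its two pins down through the notches of the socket until the cap sits fully home, then turn it clockwise (seen from above) to the bar mark half way to the lock, where lamp and tune run only as long as the cap is held against its spring. Do not let it click into the lock, leave the other toys where they are, and finish while still gripping the cap and holding it steady at the half-way mark.

Things in the scene. Friction and masses are not known exactly. Their poses are not given: they have to be found in the camera images.
- cap_grip (a point): Lamp cap like a small six-sided lantern, ivory plastic, gold edges, 82 mm tall, about 100 g, standing loose and upright. Point on its axis 44 mm above its underside; z up. Grip across two opposite flats of the hexagonal part, 54 mm across flats, from 20 to 64 mm above the underside, each flat 31 mm wide, facing 30, 90 and 150 degrees round from x (and opposite). Low pointed roof above.
- cap_pins (a point): Middle of the cap's two round bayonet pins, on its axis 5 mm above its underside; pins 8 mm thick, along +x and -x to 29.5 mm from the axis; both alike, so it fits either way round. They stick out of a spigot 43 mm across, 15 mm long (its foot is the underside). Above it a shoulder disc 66 mm across, 5 mm thick, with a small dark rib on its edge over each pin. x as for cap_grip.
- socket (a point): Bayonet socket on the musical box: point on its axis at the flange's top face, 60 mm above the bench; z up. Flange 4.5 mm thick, hole 47 mm across (2 mm clear round the spigot), two entry notches 13 mm wide along +x and -x. The cap goes straight down until its shoulder rests on the flange (cap_grip 29 mm above this point); the pins are then below the flange and free to turn clockwise from above.
- half_mark (a point): Raised dark bar, one of two opposite, on the white collar (92 mm across, top 2 mm below the flange) round the socket, 40 mm from its axis: the half-way mark, 0.70 rad (40 degrees) clockwise of the entry notch, which has a dot. A small padlock 1.40 rad (80 degrees) clockwise of the notch marks the lock. The cap's ribs, in line with its pins, point at the marks.
- musicbox: White plastic musical box on rubber feet; does not move. 43.5 mm high without the collar. Origin on the bench below the socket's axis, axes as the socket's. It reaches 97 mm to -x (front, with a round press button 28 mm across, top 51 mm above the bench), 53 mm to +x and 62 mm to +y and -y.
- twist (a joint): Turn (rad) of the spring-return ring in the socket, pushed clockwise by the cap's pins: 0 at rest, starts after the cap has turned about 0.11 from mid-notch, then follows it: about 0.59 at the half-way bar, about 1.25 in the lock. Pushes back 0.04 N m plus 0.08 per rad, so the cap springs back if let go. From about 0.85 the pins ride on sprung balls (clear resistance); past 1.05 they snap into the lock.
- helicopter: Green plastic toy helicopter, loose bystander, about 150 mm long, rotor 170 mm across, 80 mm tall; origin on the bench below its middle.
- bead_bowl: Ceramic bowl filled with wooden beads, loose bystander, 112 mm across and 46 mm tall; origin at the centre of its underside.
- toy_keys: Steel ring with three flat plastic toy keys, loose bystander, about 105 mm long and 8 mm thick; origin at the centre of the ring, on the bench.
- rabbit: Pink hard silicone rabbit, loose bystander, 64 mm across and 100 mm tall; origin at the centre of its underside.
Mind the look-alikes: they are no part of the job. Several things have the shape of the musicbox; the one meant has the colours described above.

How it is judged:
By the outcome, as a careful person would: the job done as asked, in the order asked, and still so for the second after the job is handed in, while the arm keeps its last pose, push and grip.
It also fails if it takes over 35 s, if anything falls off the work surface, if the arm or the gripper's body presses on something with over 40 N, if the wrist force passes 120 N, or if a joint passes its speed limit or range.

## Working session

There is one attempt and no reset: what is moved stays moved. The work goes in short steps, Python scripts to look and compute and a tool call to move; the robot and the scene stay as the last step left them, time stands still between calls to the robot, and variables do not carry over. Pictures are saved under pics/ and viewed, at most 10 in all, crops included, and the job is handed in when it is done.

Besides the shell and the picture viewer there is one more tool, called after ">>>" as name(argument=value, ...) on one line, values as JSON. step_arm: Moves the arm, as the interface text tells. Its arguments: {"type":"object","properties":{"commands":{"type":"array"},"gripper":{"type":"number"},"force":{"type":"number"}},"required":["commands"]}

```bash
mkdir -p pics; ls
python3 - <<'E'
from bench import ctrl
import cv2
s=ctrl.get_state();print({k:s[k] for k in('time','position','tool_rot','grip_width','ft_force')})
for n in('scene','top','wrist'):
    cv2.imwrite(f'pics/{n}0.png',ctrl.get_image(n)[:,:,::-1]);print(n,ctrl.camera_model(n))
E
```

```text
pics
{'time': 0.0, 'position': array([ 0.2693911 , -0.59097783,  0.23547016]), 'tool_rot': array([-3.06823274e+00, -6.66440951e-01,  7.90774404e-04]), 'grip_width': 0.9980162082002413, 'ft_force': array([-0.25311683, -0.09519848, -0.91506093])}
scene {'fx': 405.5365468792215, 'fy': 405.5365468792215, 'cx': 278.85525498345146, 'cy': 211.5134373198443, 'R': array([[ 0.43633457,  0.89960225, -0.01810874],
       [ 0.54202193, -0.27885502, -0.79274971],
       [-0.71820914,  0.33608877, -0.60927823]]), 't': array([-0.24094902, -0.22807394,  1.54555733])}
top {'fx': 448.57511814818065, 'fy': 448.57511814818065, 'cx': 285.34045559190275, 'cy': 211.5383634837003, 'R': array([[-0.01787973, -0.99944684, -0.02804152],
       [-0.98411829,  0.02254569, -0.17607636],
       [ 0.17661118,  0.02444798, -0.98397703]]), 't': array([0.02062306, 0.56075402, 1.03420876])}
wrist {'fx': 325.19226210127806, 'fy': 325.19226210127806, 'cx': 278.39538921132726, 'cy': 211.2750082969031, 'T_tool_cam': array([[-5.41331775e-04, -9.56359751e-01, -2.92191261e-01,
         8.06640059e-02],
       [ 9.99999796e-01, -6.16739568e-04,  1.65964017e-04,
        -7.48639159e-04],
       [-3.38927218e-04, -2.92191112e-01,  9.56359890e-01,
        -1.48260004e-01],
       [ 0.00000000e+00,  0.00000000e+00,  0.00000000e+00,
         1.00000000e+00]])}
```

View pics/top0.png

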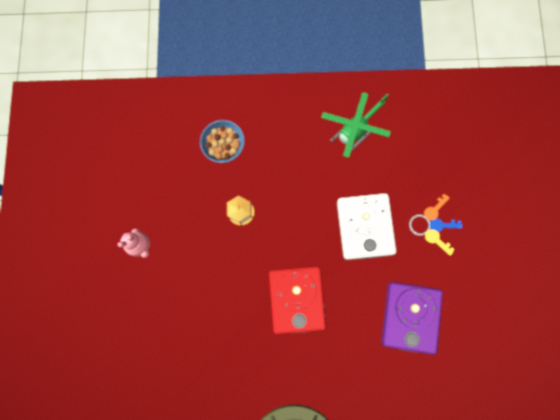

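View pics/scene0.png

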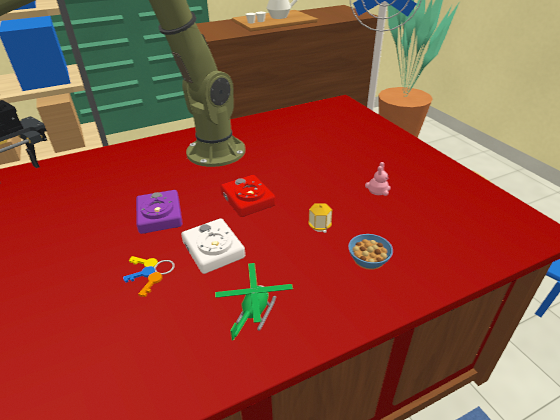

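Top view: the candidates for the box are white (366,226), red (297,300) and purple (412,318). The white one with the grey button towards the robot matches the description. The only lantern-like thing is the ivory and gold cap at (240,211), (320,217) in the scene view.

```bash
cat > h.py <<'E'
import numpy as np,cv2
from scipy.spatial.transform import Rotation as Rn
from bench import ctrl
def ray(n,uv,st=None):
    m=ctrl.camera_model(n);p=np.array(uv,float)-[m['cx'],m['cy']]
    if n!='wrist':
        d=np.array([*(p/m['fx']),1]);return -m['R'].T@m['t'],m['R'].T@d
    r=np.hypot(*p);th=r/m['fx'];d=np.array([*(np.sin(th)*p/max(r,1e-9)),np.cos(th)])
    T=np.eye(4);T[:3,:3]=Rn.from_rotvec(st['tool_rot']).as_matrix();T[:3,3]=st['position'];T=T@m['T_tool_cam']
    return T[:3,3],T[:3,:3]@d
def onz(n,uv,z,st=None):
    o,d=ray(n,uv,st);return o+d*(z-o[2])/d[2]
def proj(n,X,st=None):
    m=ctrl.camera_model(n);X=np.asarray(X,float)
    if n!='wrist':
        c=m['R']@X+m['t'];return c[:2]/c[2]*m['fx']+[m['cx'],m['cy']]
    T=np.eye(4);T[:3,:3]=Rn.from_rotvec(st['tool_rot']).as_matrix();T[:3,3]=st['position'];T=np.linalg.inv(T@m['T_tool_cam'])
    c=T[:3,:3]@X+T[:3,3];r=np.hypot(*c[:2]);return c[:2]/r*np.arctan2(r,c[2])*m['fx']+[m['cx'],m['cy']]
def two(a,ua,b,ub):
    o1,d1=ray(a,ua);o2,d2=ray(b,ub)
    s=np.linalg.lstsq(np.c_[d1,-d2],o2-o1,rcond=None)[0];p,q=o1+d1*s[0],o2+d2*s[1];return (p+q)/2,np.linalg.norm(p-q)
E
python3 - <<'E'
from h import *
t=cv2.imread('pics/top0.png')
a=cv2.resize(t[186:266,326:406],(400,400),interpolation=cv2.INTER_CUBIC)
b=cv2.resize(t[186:236,215:265],(400,400),interpolation=cv2.INTER_CUBIC)
cv2.imwrite('pics/crop.png',np.hstack([a,b]))
hsv=cv2.cvtColor(t,cv2.COLOR_BGR2HSV)
w=cv2.inRange(hsv,(0,0,150),(179,60,255));w[:170]=0;w[:,:320]=0;w[:, 405:]=0
c=max(cv2.findContours(w,0,2)[0],key=cv2.contourArea);r=cv2.minAreaRect(c)
bx=cv2.boxPoints(r);print('box',[onz('top',p,.0435).round(3)[:2] for p in bx],onz('top',r[0],.0435))
g=cv2.inRange(hsv,(15,80,80),(32,255,255));g[:180]=0;g[240:]=0;g[:,:215]=0;g[:,270:]=0
m=cv2.moments(g,True);u=(m['m10']/m['m00'],m['m01']/m['m00']);print(u,onz('top',u,.07))
print(two('top',(240,205),'scene',(320,206)))
E
```

```text
box [array([ 0.592, -0.115]), array([ 0.605, -0.243]), array([ 0.454, -0.252]), array([ 0.442, -0.127])] [ 0.52210464 -0.18429468  0.0435    ]
(239.6547619047619, 210.6326530612245) [0.56215876 0.11739307 0.07      ]
(array([0.57388427, 0.11619976, 0.08272173]), np.float64(0.002729655349932305))
```

View pics/crop.png

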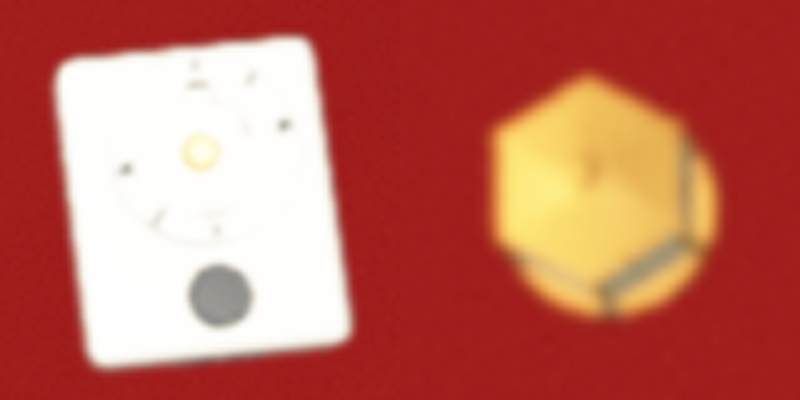

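Left crop: the white box, with its button at the bottom (-x), lamp in the socket centre, dots along ±x, then bars and padlocks clockwise of them. Right crop: the golden cap, its hexagon corners up and down in the picture. I'll fly past the socket for a close look, then go to the cap.

```bash
cat >> h.py <<'E'
def go(target,yaw=None,st=None):
    "tool-frame shift and turn (deg) to target; yaw = world angle of tool x"
    st=st or ctrl.get_state();R=Rn.from_rotvec(st['tool_rot'])
    x=R.apply([1,0,0]);y0=np.degrees(np.arctan2(x[1],x[0]))
    print('pos',st['position'].round(4),'tilt z',R.apply([0,0,1]).round(4),'yaw',y0.round(2),'q',st['joint_positions'].round(2),'t',round(st['time'],2))
    print('travel',(R.inv().apply(np.array(target)-st['position'])*1000).round(1),'mm')
    if yaw is not None:
        T=Rn.from_euler('z',yaw,degrees=True)*Rn.from_euler('x',180,degrees=True)
        print('turn',np.degrees((R.inv()*T).as_rotvec()).round(2))
E
python3 - <<'E'
from h import *
go([.544,-.1825,.23],180)
E
```

```text
pos [ 0.2694 -0.5911  0.2357] tilt z [-7.0e-04  1.3e-03 -1.0e+00] yaw 24.51 q [ 1.16  0.32 -0.07  1.45  0.02  1.37 -0.06] t 0.15
travel [ 419.3 -257.8    6. ] mm
turn [-3.0000e-02 -1.1000e-01 -1.5549e+02]
```

>>> step_arm(commands=[{"travel":[0.21,-0.129,0.003],"turn":[0,0,0]},{"travel":[0.21,-0.129,0.003],"turn":[0,0,0]},{"travel":[0.21,-0.129,0.003],"turn":[0,0,0]},{"travel":[0.21,-0.129,0.003],"turn":[0,0,0]},{"travel":[0.21,-0.129,0.003],"turn":[0,0,0]}])

```text
time: 0.65
position: [0.4082, -0.3846, 0.2334]
tool_rot: [-3.07, -0.668, -0.0]
ft_force: [1.7, -0.6, -0.6]
grip_width: 1.0
grip_force: 0.0
```

>>> step_arm(commands=[{"travel":[0.21,-0.129,0.003],"turn":[0,0,0]},{"travel":[0.21,-0.129,0.003],"turn":[0,0,0]},{"travel":[0.21,-0.129,0.003],"turn":[0,0,0]},{"travel":[0.21,-0.129,0.003],"turn":[0,0,0]},{"travel":[0.21,-0.129,0.003],"turn":[0,0,0]}])

```text
time: 1.15
position: [0.5456, -0.1801, 0.2305]
tool_rot: [3.07, 0.668, 0.0]
ft_force: [0.2, -0.3, 0.3]
grip_width: 0.998
grip_force: 0.0
```

Run:
```python
from h import *
go([.544,-.1825,.23])
```

```text
pos [ 0.5456 -0.1801  0.2305] tilt z [ 1.e-04  0.e+00 -1.e+00] yaw 24.55 q [ 0.63  0.19 -0.4   1.64  0.08  1.33 -0.93] t 1.15
travel [-2.4  1.5  0.5] mm
```

Run:
```python
from h import *
st=ctrl.get_state();im=ctrl.get_image('wrist')[:,:,::-1]
cv2.imwrite('pics/w1.png',im)
import pickle;pickle.dump(st,open('st1.pkl','wb'))
print(proj('wrist',[.544,-.1825,.06],st))
go([.574,.117,.2])
```

```text
[280.55364295 197.79363333]
pos [ 0.55   -0.1703  0.2305] tilt z [ 0.0038  0.0063 -1.    ] yaw 25.18 q [ 0.62  0.19 -0.41  1.64  0.07  1.33 -0.93] t 1.2
travel [ 143.8 -249.6   32.4] mm
```

View pics/w1.png

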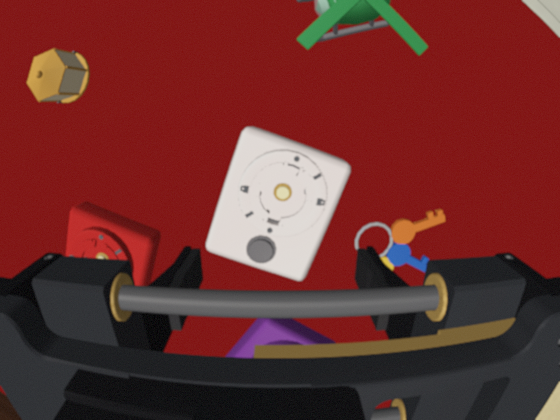

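Wrist view: the socket lamp is at about (283,192), dots at (297,158) and (270,230), bars at (318,177) and (250,214), padlocks at (244,189) and (321,201). The cap is at (58,76).

Run:
```python
from h import *
import pickle
st=pickle.load(open('st1.pkl','rb'));im=cv2.imread('pics/w1.png')
g=cv2.cvtColor(im,cv2.COLOR_BGR2GRAY)
bh=cv2.morphologyEx(g,cv2.MORPH_BLACKHAT,np.ones((13,13)))
def cen(u,r=6):
    x,y=u;w=bh[y-r:y+r+1,x-r:x+r+1].astype(float);w[w<.4*w.max()]=0
    Y,X=np.mgrid[-r:r+1,-r:r+1];return np.array([x+(w*X).sum()/w.sum(),y+(w*Y).sum()/w.sum()])
def w(u,z):return onz('wrist',u,z,st)[:2]
for n,a,b in(('dot',(297,158),(270,230)),('bar',(318,177),(250,214)),('lock',(321,201),(244,189))):
    A,B=w(cen(a),.0585),w(cen(b),.0585);d=A-B;print(n,A.round(4),B.round(4),((A+B)/2).round(4),np.linalg.norm(d).round(4),np.degrees(np.arctan2(d[1],d[0])).round(2))
print('lamp',w((283,192),.055))
print('cap',[onz('wrist',(58,76),z,st) for z in (.04,)])
```

```text
dot [ 0.5866 -0.18  ] [ 0.5079 -0.1866] [ 0.5472 -0.1833] 0.079 4.77
bar [ 0.5798 -0.2066] [ 0.5144 -0.16  ] [ 0.5471 -0.1833] 0.0803 -35.51
lock [ 0.5569 -0.2211] [ 0.5374 -0.1457] [ 0.5471 -0.1834] 0.0779 -75.51
lamp [ 0.54944392 -0.1827973 ]
cap [array([0.56925937, 0.12229446, 0.04      ])]
```

>>> step_arm(commands=[{"travel":[0.144,-0.25,0.0],"turn":[0,0,0]},{"travel":[0.144,-0.25,0.0],"turn":[0,0,0]},{"travel":[0.144,-0.25,0.0],"turn":[0,0,0]},{"travel":[0.144,-0.25,0.0],"turn":[0,0,0]},{"travel":[0.144,-0.25,0.0],"turn":[0,0,0]}])

```text
time: 1.7
position: [0.5681, 0.0679, 0.2305]
tool_rot: [3.07, 0.666, -0.0]
ft_force: [1.0, -0.3, -0.7]
grip_width: 0.998
grip_force: 0.0
```

>>> step_arm(commands=[{"travel":[0,0,0.03],"turn":[0,0,0]},{"travel":[0,0,0.03],"turn":[0,0,0]},{"travel":[0,0,0.03],"turn":[0,0,0]}])

```text
time: 2.0
position: [0.568, 0.0647, 0.2]
tool_rot: [3.07, 0.664, -0.004]
ft_force: [0.2, -0.6, 0.1]
grip_width: 0.999
grip_force: 0.0
```

Run:
```python
from h import *
import pickle
st=ctrl.get_state();im=ctrl.get_image('wrist')[:,:,::-1]
cv2.imwrite('pics/w2.png',im);pickle.dump(st,open('st2.pkl','wb'))
print(proj('wrist',[.574,.117,.08],st),st['qd'].round(2))
go([.574,.117,.2])
```

```text
[225.85994116 178.92688768] [ 0.02 -0.02  0.01 -0.03 -0.   -0.   -0.  ]
pos [0.5687 0.0644 0.2009] tilt z [-2.e-04 -9.e-04 -1.e+00] yaw 24.35 q [ 0.34  0.22 -0.57  1.68  0.12  1.28 -1.4 ] t 2.05
travel [ 26.5 -45.7   0.8] mm
```

View pics/w2.png

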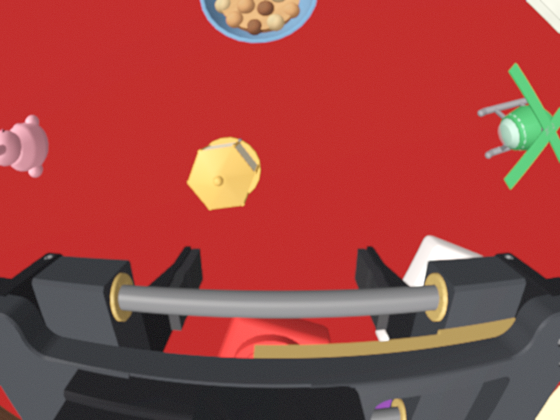

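The cap is at (225,175) in the wrist view. I'm enlarging it here and in the scene view to find the ribs.

Run:
```python
from h import *
a=cv2.resize(cv2.imread('pics/w2.png')[130:220,180:270],(400,400),interpolation=cv2.INTER_CUBIC)
b=cv2.resize(cv2.imread('pics/scene0.png')[195:240,298:343],(400,400),interpolation=cv2.INTER_CUBIC)
cv2.imwrite('pics/crop2.png',np.hstack([a,b]))
```

```text
(no output)
```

View pics/crop2.png

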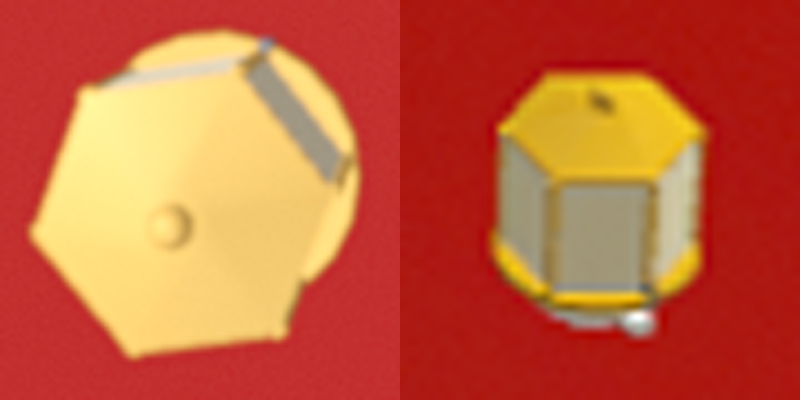

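The rib shows at crop (265,45), i.e. wrist pixel (239.6,140.1), beside a hexagon corner. In the scene crop the pin at (638,322) agrees with it.

Run:
```python
from h import *
import pickle
st=pickle.load(open('st2.pkl','rb'))
f=lambda c,z:onz('wrist',(180+c[0]*.225,130+c[1]*.225),z,st)[:2]
rib=f((265,45),.0185);apex=f((170,225),.081)
print('rib',rib,'apex',apex)
for z in(.064,.068):
  for a,b in(((340,180),(32,232)),((285,335),(85,88)),((245,60),(132,355))):
    A,B=f(a,z),f(b,z);d=A-B;print(z,((A+B)/2).round(4),np.linalg.norm(d).round(4),np.degrees(np.arctan2(d[1],d[0])).round(1))
pin=onz('scene',(298+238*.1125,195+322*.1125),.005)[:2];print('pin',pin)
for p in(rib,pin):
  d=p-[.5725,.1165];print(np.hypot(*d),np.degrees(np.arctan2(d[1],d[0])))
```

```text
rib [0.60149684 0.12371598] apex [0.57025193 0.12238565]
0.064 [0.5704 0.123 ] 0.0648 -56.8
0.064 [0.5694 0.122 ] 0.0649 -118.3
0.064 [0.5697 0.122 ] 0.066 1.4
0.068 [0.5714 0.1227] 0.0639 -56.8
0.068 [0.5704 0.1217] 0.064 -118.3
0.068 [0.5707 0.1216] 0.065 1.4
pin [0.59584617 0.1244927 ]
0.029881222122893788 13.974433363671977
0.02467644423510297 18.898944536188605
```

Cap: centre (0.570, 0.122), pin axis at 2.2°. Socket: (0.547, -0.183), x axis at 4.6°. I'll grip with tool x at a yaw of 62°.

Run:
```python
from h import *
go([.5704,.1222,.12],62.2)
```

```text
pos [0.5687 0.0644 0.2009] tilt z [-2.e-04 -9.e-04 -1.e+00] yaw 24.35 q [ 0.34  0.22 -0.57  1.68  0.12  1.28 -1.4 ] t 2.05
travel [ 25.5 -52.   80.8] mm
turn [ 3.000e-02  4.000e-02 -3.785e+01]
```

>>> step_arm(commands=[{"travel":[0.0255,-0.052,0.0],"turn":[0,0,-37.85]},{"travel":[0.0255,-0.052,0.01],"turn":[0,0,-37.85]},{"travel":[0.0255,-0.052,0.04],"turn":[0,0,-37.85]},{"travel":[0.0255,-0.052,0.07],"turn":[0,0,-37.85]},{"travel":[0.0255,-0.052,0.081],"turn":[0,0,-37.85]}], gripper=1.0)

```text
time: 2.55
position: [0.5695, 0.1217, 0.1177]
tool_rot: [-2.687, -1.628, 0.005]
ft_force: [-0.1, -0.2, -0.5]
grip_width: 1.004
grip_force: 0.0
```

>>> step_arm(commands=[{"travel":[0,0,0],"turn":[0,0,0]},{"travel":[0,0,0],"turn":[0,0,0]}])

```text
time: 2.75
position: [0.5712, 0.1231, 0.1208]
tool_rot: [2.69, 1.62, 0.002]
ft_force: [0.3, -1.0, 0.6]
grip_width: 1.001
grip_force: 0.0
```

Run:
```python
from h import *
st=ctrl.get_state();im=ctrl.get_image('wrist')[:,:,::-1]
go([.5704,.1222,.039],62.2,st)
p=proj('wrist',[.5704,.1222,.081],st);print(p)
x,y=p.astype(int)
c=im[max(0,y-110):y+90,max(0,x-130):x+130];print(x,y,c.shape)
cv2.imwrite('pics/w3.png',cv2.resize(c,None,fx=2,fy=2))
```

```text
pos [0.5712 0.1231 0.1208] tilt z [ 1.7e-03 -1.0e-04 -1.0e+00] yaw 62.12 q [ 0.31  0.34 -0.67  1.74  0.23  1.14 -0.92] t 2.75
travel [-1.2 -0.5 81.8] mm
turn [ 0.09 -0.04 -0.08]
[278.57474275 248.87519145]
278 248 (200, 260, 3)
```

View pics/w3.png

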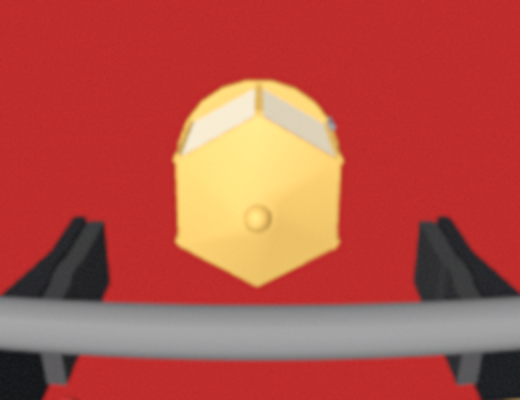

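The apex is seen at crop (257,218) against a predicted (261,222), and the flats are square to the fingers. Going down to grip.

>>> step_arm(commands=[{"travel":[0,0,0.03],"turn":[0,0,0]},{"travel":[0,0,0.06],"turn":[0,0,0]},{"travel":[0,0,0.08],"turn":[0,0,0]},{"travel":[0,0,0.081],"turn":[0,0,0]},{"travel":[0,0,0.081],"turn":[0,0,0]}])

```text
time: 3.3
position: [0.571, 0.1243, 0.0398]
tool_rot: [2.688, 1.625, 0.002]
ft_force: [0.5, 0.1, 0.6]
grip_width: 1.0
grip_force: 0.0
```

>>> step_arm(commands=[{"travel":[0,0,0],"turn":[0,0,0]},{"travel":[0,0,0],"turn":[0,0,0]},{"travel":[0,0,0],"turn":[0,0,0]},{"travel":[0,0,0],"turn":[0,0,0]},{"travel":[0,0,0],"turn":[0,0,0]}], gripper=0.45, force=30)

```text
time: 3.8
position: [0.5701, 0.1243, 0.0387]
tool_rot: [2.688, 1.626, 0.0]
ft_force: [-0.5, 0.0, -0.6]
grip_width: 0.629
grip_force: 0.0
```

>>> step_arm(commands=[{"travel":[0,0,0],"turn":[0,0,0]},{"travel":[0,0,0],"turn":[0,0,0]},{"travel":[0,0,0],"turn":[0,0,0]}])

```text
time: 4.1
position: [0.5702, 0.1243, 0.0388]
tool_rot: [2.688, 1.626, 0.0]
ft_force: [-0.4, -0.8, 1.9]
grip_width: 0.617
grip_force: 30.0
```

Run:
```python
from h import *
go([.5704,.1222,.039],62.2)
```

```text
pos [0.5702 0.1243 0.0388] tilt z [ 3.e-04 -2.e-04 -1.e+00] yaw 62.36 q [ 0.27  0.43 -0.64  1.81  0.3   1.   -0.97] t 4.1
travel [-1.8  1.2 -0.2] mm
turn [0.02 0.   0.16]
```

Gripped at 53.7 mm, 30 N. Lifting and carrying it above the socket.

>>> step_arm(commands=[{"travel":[0,0,-0.03],"turn":[0,0,0]},{"travel":[0,0,-0.06],"turn":[0,0,0]},{"travel":[0,0,-0.09],"turn":[0,0,0]},{"travel":[0,0,-0.1],"turn":[0,0,0]},{"travel":[0,0,-0.1],"turn":[0,0,0]}])

```text
time: 4.6
position: [0.5709, 0.1245, 0.1396]
tool_rot: [2.687, 1.626, 0.004]
ft_force: [-0.2, 0.4, -0.2]
grip_width: 0.62
grip_force: 30.0
```

Run:
```python
from h import *
go([.5472,-.1833,.139],64.55)
```

```text
pos [0.5709 0.1245 0.1396] tilt z [ 0.0026  0.     -1.    ] yaw 62.36 q [ 0.32  0.32 -0.68  1.72  0.22  1.17 -0.91] t 4.6
travel [-283.7  121.8    0.6] mm
turn [ 0.13 -0.07 -2.19]
```

>>> step_arm(commands=[{"travel":[-0.03,0.013,0],"turn":[0,0,-0.4]},{"travel":[-0.066,0.028,0],"turn":[0,0,-0.8]},{"travel":[-0.102,0.044,0],"turn":[0,0,-1.2]},{"travel":[-0.138,0.059,0],"turn":[0,0,-1.6]},{"travel":[-0.174,0.075,0],"turn":[0,0,-2.2]}])

```text
time: 5.1
position: [0.554, -0.0661, 0.1362]
tool_rot: [-2.654, -1.677, 0.004]
ft_force: [0.6, -1.2, -0.3]
grip_width: 0.621
grip_force: 30.0
```

>>> step_arm(commands=[{"travel":[-0.036,0.015,0],"turn":[0,0,0]},{"travel":[-0.072,0.031,0],"turn":[0,0,0]},{"travel":[-0.1,0.043,0],"turn":[0,0,0]},{"travel":[-0.108,0.047,0],"turn":[0,0,0]},{"travel":[-0.108,0.047,0],"turn":[0,0,0]}])

```text
time: 5.6
position: [0.5505, -0.1838, 0.1365]
tool_rot: [-2.657, -1.672, 0.003]
ft_force: [-0.6, 1.7, -1.5]
grip_width: 0.618
grip_force: 30.0
```

>>> step_arm(commands=[{"travel":[0,0,0],"turn":[0,0,0]},{"travel":[0,0,0],"turn":[0,0,0]}])

```text
time: 5.8
position: [0.552, -0.1798, 0.1381]
tool_rot: [-2.652, -1.682, -0.0]
ft_force: [-0.6, -0.0, 0.0]
grip_width: 0.622
grip_force: 30.0
```

Run:
```python
from h import *
import pickle
st=ctrl.get_state();im=ctrl.get_image('wrist')[:,:,::-1]
pickle.dump(st,open('st4.pkl','wb'));cv2.imwrite('pics/w4full.png',im)
go([.5472,-.1833,.139],64.55,st)
print([proj('wrist',p,st).round(1) for p in((.5472,-.1833,.06),(.5866,-.18,.0585),(.5798,-.2066,.0585))])
R=Rn.from_rotvec(st['tool_rot']);print('apex pred',proj('wrist',st['position']+R.apply([0,0,-.043]),st))
cv2.imwrite('pics/w4.png',cv2.resize(im[80:330,120:440],None,fx=2.4,fy=2.4,interpolation=cv2.INTER_CUBIC))
```

```text
pos [ 0.552  -0.1798  0.1381] tilt z [-6.0e-04  1.1e-03 -1.0e+00] yaw 64.75 q [ 0.73  0.29 -0.53  1.73  0.16  1.16 -0.29] t 5.8
travel [-5.2 -2.8 -0.9] mm
turn [-0.06 -0.04  0.2 ]
[array([275.3, 233.4]), array([321.9, 207.3]), array([327.2, 241.3])]
apex pred [279.7115429  328.29190396]
```

View pics/w4.png

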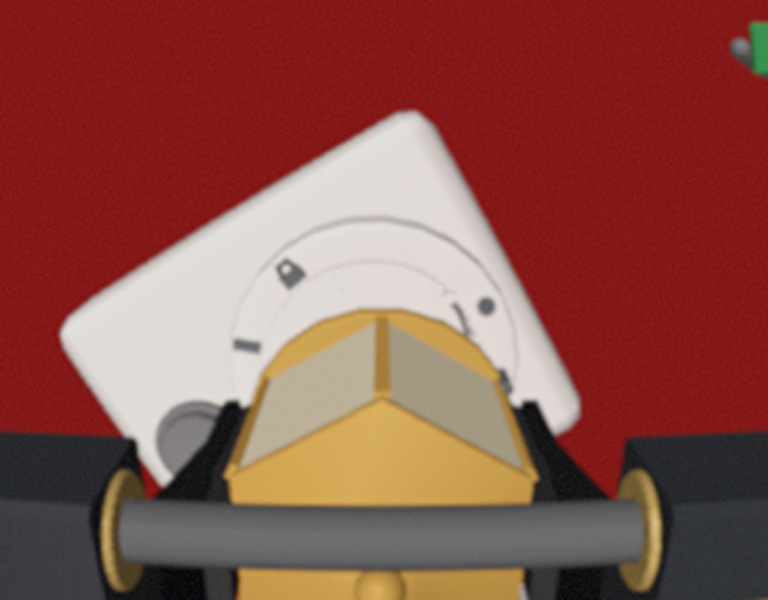

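The cap is held square over the socket. Crop pixels: dot (486,306), padlock (290,273), bar (247,346), shoulder's far edge (380,310), knob (380,588). I'll measure the socket and the cap in the tool frame.

Run:
```python
from h import *
from scipy.optimize import least_squares
import pickle
st=pickle.load(open('st4.pkl','rb'))
T=Rn.from_rotvec(st['tool_rot'])
def tl(c,zt):  # crop pixel to tool plane z=zt
    s={'tool_rot':np.zeros(3),'position':np.zeros(3)}
    return onz('wrist',(120+c[0]/2.4,80+c[1]/2.4),zt,s)[:2]*1000
print('shoulder edge (33):',tl((380,310),.0188),'knob:',tl((380,588),-.043),tl((380,580),-.043))
print('shoulder side edges L/R',tl((262,375),.0188),tl((503,375),.0188))
zt=st['position'][2]-.0585
P={'dot':((486,306),0),'lock':((290,273),100),'bar2':((247,346),140)}
M=np.array([tl(v[0],zt) for v in P.values()]);A=np.radians([v[1] for v in P.values()])
# tool frame seen from above is mirrored: world angle w -> tool angle = yaw - w
def f(p):
    a=np.array([p[2]+0,p[2]-np.radians(-100),p[2]+np.radians(-140)*-1])
    return (p[:2]+40*np.c_[np.cos(a),np.sin(a)]-M).ravel()
R={}
for s in(1,-1):
    def f(p,s=s):
        a=p[2]+s*A;return (p[:2]+40*np.c_[np.cos(a),np.sin(a)]-M).ravel()
    r=least_squares(f,[0,0,1]);print(s,r.x[:2].round(2),np.degrees(r.x[2]).round(2),'cost',r.cost.round(2),r.fun.round(1))
print(M.round(1))
```

```text
shoulder edge (33): [31.21765414 -0.5105609 ] knob: [ 1.68634691 -0.55010277] [ 3.36702365 -0.5490337 ]
shoulder side edges L/R [ 15.54464635 -27.83602047] [15.49366337 27.97620897]
1 [34.01 -5.52] 111.1 cost 521.78 [  5.3  -0.2 -25.    1.5  19.7  -1.3]
-1 [-5.74 -2.47] 60.13 cost 0.19 [-0.1  0.3  0.2 -0.4 -0.1  0.2]
[[ 14.3  31.9]
 [ 24.7 -27.7]
 [  1.4 -42. ]]
```

Run:
```python
from h import *
s={'tool_rot':np.zeros(3),'position':np.zeros(3)}
tl=lambda c,zt:(onz('wrist',(120+c[0]/2.4,80+c[1]/2.4),zt,s)[:2]*1000).round(1)
for z in(-.0255,-.028):print(z,tl((381,398),z),tl((228,476),z),tl((537,476),z))
print('post foot (31 at z .0188)',tl((381,318),.0188),'rib',tl((504,381),.0188))
```

```text
-0.0255 [28.8 -0.4] [ 13.2 -28. ] [13.1 27.9]
-0.028 [29.8 -0.4] [ 14.6 -27.5] [14.5 27.3]
post foot (31 at z .0188) [29.3 -0.3] rib [14.  28.3]
```

>>> step_arm(commands=[{"travel":[-0.0037,-0.0022,0.01],"turn":[0,0,0]},{"travel":[-0.0037,-0.0022,0.025],"turn":[0,0,0]},{"travel":[-0.0037,-0.0022,0.032],"turn":[0,0,0]},{"travel":[-0.0037,-0.0022,0.032],"turn":[0,0,0]},{"travel":[-0.0037,-0.0022,0.032],"turn":[0,0,0]}])

```text
time: 6.35
position: [0.5481, -0.1846, 0.1061]
tool_rot: [-2.655, -1.678, 0.0]
ft_force: [-0.6, -0.1, -0.4]
grip_width: 0.621
grip_force: 30.0
```

Run:
```python
from h import *
st=ctrl.get_state();go([.5472,-.1833,.0838],64.6,st);print(st['ft_force'],st['torque'])
im=ctrl.get_image('wrist')[:,:,::-1]
cv2.imwrite('pics/w5.png',cv2.resize(im[80:330,120:440],None,fx=2.4,fy=2.4,interpolation=cv2.INTER_CUBIC))
```

```text
pos [ 0.5481 -0.1846  0.1061] tilt z [-5.e-04  4.e-04 -1.e+00] yaw 64.57 q [ 0.73  0.31 -0.52  1.77  0.17  1.1  -0.3 ] t 6.35
travel [ 0.7 -1.4 22.3] mm
turn [-0.04 -0.01 -0.03]
[-0.6068335  -0.06580383 -0.37003249] [-0.0009709  -0.08582596  0.0112236 ]
```

View pics/w5.png

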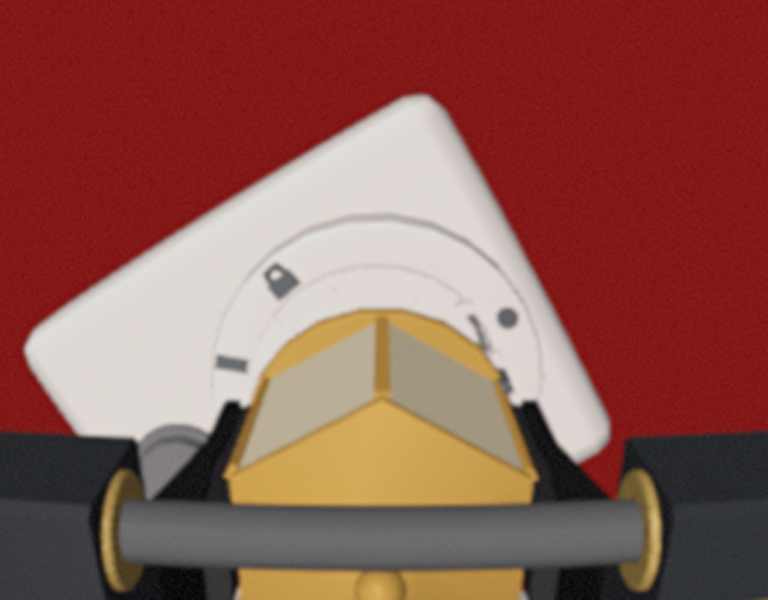

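Dot (507,317), padlock (281,281), bar (231,363). Re-fitting the socket relative to the cap.

Run:
```python
from h import *
from scipy.optimize import least_squares
s={'tool_rot':np.zeros(3),'position':np.zeros(3)}
tl=lambda c,zt:onz('wrist',(120+c[0]/2.4,80+c[1]/2.4),zt,s)[:2]*1000
M=np.array([tl(c,.1061-.0585) for c in((507,317),(281,281),(231,363))]);A=np.radians([0,100,140])
f=lambda p:(p[:2]+40*np.c_[np.cos(p[2]-A),np.sin(p[2]-A)]-M).ravel()
r=least_squares(f,[0,0,1]);print(r.x[:2],np.degrees(r.x[2]),r.fun.round(1))
```

```text
[ 0.4187378  -1.20181684] 60.001810301684216 [-0.2  0.3  0.5 -0.6 -0.3  0.3]
```

>>> step_arm(commands=[{"travel":[0.0025,-0.0009,0],"turn":[0,0,0]},{"travel":[0.0025,-0.0009,0],"turn":[0,0,0]},{"travel":[0.0025,-0.0009,0],"turn":[0,0,0]},{"travel":[0.0025,-0.0009,0],"turn":[0,0,0]}])

```text
time: 6.8
position: [0.5486, -0.1821, 0.1068]
tool_rot: [2.656, 1.678, 0.0]
ft_force: [0.2, 0.4, -0.7]
grip_width: 0.621
grip_force: 30.0
```

Run:
```python
from h import *
go([.5484,-.182,.0838],64.6)
```

```text
pos [ 0.5486 -0.1821  0.1068] tilt z [ 3.e-04 -3.e-04 -1.e+00] yaw 64.56 q [ 0.72  0.31 -0.53  1.77  0.17  1.1  -0.3 ] t 6.8
travel [ 0.  -0.3 23. ] mm
turn [ 0.02  0.01 -0.04]
```

Position matches. Lowering gently.

>>> step_arm(commands=[{"travel":[0,0,0.004],"turn":[0,0,0]},{"travel":[0,0,0.008],"turn":[0,0,0]},{"travel":[0,0,0.011],"turn":[0,0,0]},{"travel":[0,0,0.013],"turn":[0,0,0]},{"travel":[0,0,0.013],"turn":[0,0,0]}])

```text
time: 7.3
position: [0.5482, -0.182, 0.093]
tool_rot: [-2.655, -1.677, 0.001]
ft_force: [-0.6, -0.8, -1.0]
grip_width: 0.618
grip_force: 30.0
```

>>> step_arm(commands=[{"travel":[0,0,0.003],"turn":[0,0,0]},{"travel":[0,0,0.006],"turn":[0,0,0]},{"travel":[0,0,0.008],"turn":[0,0,0]},{"travel":[0,0,0.009],"turn":[0,0,0]},{"travel":[0,0,0.009],"turn":[0,0,0]}])

```text
time: 7.8
position: [0.5484, -0.1821, 0.0843]
tool_rot: [-2.656, -1.678, 0.0]
ft_force: [0.3, 1.2, -1.4]
grip_width: 0.62
grip_force: 30.0
```

>>> step_arm(commands=[{"travel":[0,0,0.001],"turn":[0,0,0]},{"travel":[0,0,0.0015],"turn":[0,0,0]},{"travel":[0,0,0.0015],"turn":[0,0,0]}])

```text
time: 8.1
position: [0.5487, -0.1821, 0.0837]
tool_rot: [2.656, 1.678, -0.0]
ft_force: [-1.4, 1.6, 3.6]
grip_width: 0.62
grip_force: 30.0
```

>>> step_arm(commands=[{"travel":[0,0,0.0005],"turn":[0,0,0]},{"travel":[0,0,0.0005],"turn":[0,0,0]}])

```text
time: 8.3
position: [0.5487, -0.1822, 0.0837]
tool_rot: [2.656, 1.677, -0.0]
ft_force: [-2.7, 0.5, 7.5]
grip_width: 0.618
grip_force: 30.0
```

Run:
```python
from h import *
st=ctrl.get_state();go([.5484,-.182,.0838],64.6,st);print(st['ft_force'],st['torque'])
```

```text
pos [ 0.5487 -0.1822  0.0837] tilt z [ 2.e-04 -6.e-04 -1.e+00] yaw 64.56 q [ 0.72  0.34 -0.52  1.79  0.19  1.06 -0.32] t 8.3
travel [ 0.  -0.3 -0.1] mm
turn [ 0.03  0.03 -0.04]
[-2.69484263  0.46851959  7.50194985] [0.26584207 0.78637528 0.03366114]
```

Home: the force rises without any motion, at the predicted height. Turning clockwise about the cap's axis with a firmer grip.

>>> step_arm(commands=[{"travel":[0,0,-0.0004],"turn":[0,0,0]},{"travel":[0,0.0001,-0.0004],"turn":[0,0,4]},{"travel":[-0.0001,0.0004,-0.0004],"turn":[0,0,10]},{"travel":[-0.0002,0.0005,-0.0004],"turn":[0,0,15]},{"travel":[-0.0002,0.0007,-0.0004],"turn":[0,0,20]}], force=45)

```text
time: 8.8
position: [0.5496, -0.1827, 0.0837]
tool_rot: [2.908, 1.186, 0.001]
ft_force: [-0.5, 0.1, 4.1]
grip_width: 0.619
grip_force: 45.0
```

Run:
```python
from h import *
st=ctrl.get_state();go([.5484,-.182,.0838],24.5,st);print(st['ft_force'],st['torque'],st['grip_width'])
```

```text
pos [ 0.5496 -0.1827  0.0837] tilt z [ 1.2e-03 -7.0e-04 -1.0e+00] yaw 44.38 q [ 0.67  0.33 -0.46  1.79  0.17  1.06 -0.65] t 8.8
travel [-0.4 -1.4 -0.1] mm
turn [ 0.07 -0.03 19.88]
[-0.52560548  0.1229083   4.13990073] [0.05725767 0.37002575 0.13107308] 0.6186625486120368
```

>>> step_arm(commands=[{"travel":[0,0.0002,0],"turn":[0,0,5]},{"travel":[-0.0001,0.0004,0],"turn":[0,0,10]},{"travel":[-0.0002,0.0005,0],"turn":[0,0,15]},{"travel":[-0.0002,0.0007,0],"turn":[0,0,19]},{"travel":[-0.0002,0.0007,0],"turn":[0,0,19.9]}])

```text
time: 9.3
position: [0.5499, -0.1835, 0.0838]
tool_rot: [3.068, 0.669, 0.001]
ft_force: [-1.4, 0.6, 5.1]
grip_width: 0.617
grip_force: 45.0
```

>>> step_arm(commands=[{"travel":[0,0,0],"turn":[0,0,0]},{"travel":[0,0,0],"turn":[0,0,0]},{"travel":[0,0,0],"turn":[0,0,0]}])

```text
time: 9.6
position: [0.5499, -0.1835, 0.0838]
tool_rot: [3.068, 0.672, 0.002]
ft_force: [-1.4, -0.2, 5.9]
grip_width: 0.611
grip_force: 45.0
```

Run:
```python
from h import *
st=ctrl.get_state();go([.5484,-.182,.0838],24.5,st);print(st['ft_force'],st['torque'],st['grip_width'])
im=ctrl.get_image('wrist')[:,:,::-1]
cv2.imwrite('pics/w6.png',cv2.resize(im[80:330,120:440],None,fx=2.4,fy=2.4,interpolation=cv2.INTER_CUBIC))
```

```text
pos [ 0.5499 -0.1835  0.0838] tilt z [ 1.2e-03 -8.0e-04 -1.0e+00] yaw 24.71 q [ 0.63  0.32 -0.41  1.79  0.15  1.05 -0.98] t 9.6
travel [-0.8 -2.  -0. ] mm
turn [ 0.07 -0.04  0.21]
[-1.41217715 -0.20319532  5.87330308] [0.1551555  0.38934145 0.09914902] 0.6109786546096208
```

View pics/w6.png

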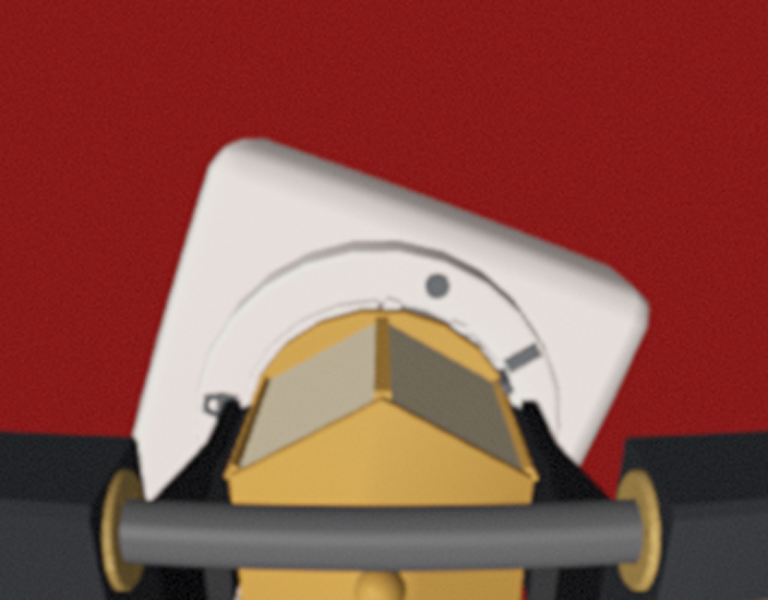

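The rib at (504,381) stands next to the bar at (522,357), and the cap hasn't shifted in the grip. I'll check the angle by numbers.

Run:
```python
from h import *
s={'tool_rot':np.zeros(3),'position':np.zeros(3)}
tl=lambda c,zt:onz('wrist',(120+c[0]/2.4,80+c[1]/2.4),zt,s)[:2]*1000
for n,c,z in(('dot',(437,286),.0253),('bar',(522,357),.0253),('rib',(504,381),.0188)):
    p=tl(c,z);print(n,p.round(1),[np.degrees(np.arctan2(*(p-o)[::-1])).round(1) for o in((-2.1,-.3),(-1.5,-.3),(-1,-.3))],[np.hypot(*(p-o)).round(1) for o in((-2.1,-.3),(-1,-.3))])
st=ctrl.get_state();print(st['position'],st['torque'],st['grip_width'])
```

```text
dot [34.6 12.4] [np.float64(19.1), np.float64(19.3), np.float64(19.6)] [np.float64(38.9), np.float64(37.8)]
bar [17.1 33.2] [np.float64(60.2), np.float64(61.0), np.float64(61.6)] [np.float64(38.6), np.float64(38.1)]
rib [13.6 28. ] [np.float64(61.0), np.float64(62.0), np.float64(62.8)] [np.float64(32.4), np.float64(31.9)]
[ 0.54993689 -0.18350871  0.08375272] [0.12067865 0.35062755 0.10863571] 0.6186336420186288
```

The rib is within about 1° of the bar, the cap is home and the hold is steady. Handing in.

```bash
python3 -c "
from bench import ctrl
print(ctrl.close_job())"
```

```text
the job is handed in; nothing more can be done
None
```

The lantern cap sits fully home on the white musical box, turned clockwise to within about 1° of the half-way bar and not into the lock; I handed the job in at about 10 s with the gripper still holding it.

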